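Shove the jig's slide bar home and bolt it

ROBOT

A 7-joint arm with a two-finger parallel gripper is mounted at the origin on a cart in front of the work surface, level with it; the furniture and walls round the work are solid. World frame = base frame: x ahead of the robot, y to its left, z up, the work surface at z = 0. Lengths are in m, angles in rad, forces in N, time in s.
With the tool pointing down it reaches from about 0.35 to 0.9 m from the base axis. Payload 7.2 kg.
Tool frame: the origin (TCP) lies between the finger pads; the fingertips stand 19 mm ahead of it and the grasp point (between the pads) is the TCP; z points along the fingers, y is the direction in which the jaws open and shut (so a half turn about z gives the same grasp; the last joint's range is limited). The gripper opens to 85 mm and grips with 20 to 120 N. Pads are 22 mm wide; open, the fingers measure 114 mm over their backs; the gripper's body (76 mm by 85 mm) begins 54 mm behind the grasp point. The pads swing forward as they close: fully open they stand 13 mm farther back than shut.
Start: joints at [1.143, 0.411, -0.013, 1.596, 0.006, 1.134, -0.082], TCP at [0.22, -0.585, 0.25] pointing down, gripper open.
Joint ranges: [-2.95, 2.95], [-0.29, 1.99], [-1.47, 1.44], [0.14, 2.54], [-1.03, 4.17], [0.13, 1.85], [-2.86, 2.86]. Speed limits (rad/s): [2.39, 2.39, 3.01, 3.01, 3.14, 3.14, 3.14].

INTERFACE

Orientations are given as a unit quaternion [w, x, y, z].
In Python, from workcell import status, imaging, env, nets gives the robot as it stands.
- The arm moves only by the tool arm_command, never from a script. Its arguments are lists of equal length, an entry for each row: "delta_pos": the shift along the tool's x, y, z in m, a list of three; "angular": the turn, a rotation vector about the tool's x, y, z in degrees, a list of three; "jaw": the opening, from -1 (shut) to 1 (fully open). In form: {"delta_pos": [[x, y, z], ...], "angular": [[ax, ay, az], ...], "jaw": [jaw, ...]}. A call has 1 to 10 rows; each row shifts and turns the commanded pose from where the row before left it, along the tool's axes as they then stand; what a row does not reach is not made up. A row lasts 1/10 s, in which the tool goes at most 50 mm and 8.59 degrees, less where a joint would pass 70% of its speed; a pose out of reach is approached as far as the arm can. A call is refused whole if a number of a shift passes 0.05 or a number of a turn 8.59, either way. A call with a gripper value outside its range is refused whole. The fingers move at their own pace and stop on an object; "force" is the grip in N (left out, the last holds). Time passes only in rows, so rows that do not move let the fingers close. It gives the time, the measured TCP pose, the force and the opening at its end, in the units of the state.
- status.get_obs(): the state, without advancing time (a new reading comes with each control period).
- imaging.camera(name): name is "scene" or "top"; returns (picture, depth): 400x640x3 uint8, red, green, blue; 400x640 float32, m along the optical axis (not along the pixel's ray), 0 where there is no reading.
- imaging.calibration(name): a dict with "fx", "fy", "cx", "cy" (pixels), "k1" (the pictures are not rectified: a ray, as slopes to the right and down, at radius r is drawn at 1 + k1 r^2 times it, then the intrinsics apply), "position" and "rotation" of the camera in the world. Camera axes: x right, y down, z forward; pixel columns grow to the right and rows downward; lengths in m; the calibration is good to about 2 mm. A picture is of the moment at which its call begins. calibration takes no time and is no camera call.
- env.finish_job(): hands the job in, once; it reports no verdict.
Trained networks look in the newest picture that a camera, given by its name, has taken for a name from the list of things; names that differ only in an ending like _2 or _b are one class to them, and where a whole thing is asked for, a point or a joint stands for the part that bears it (a point fixed in the world has none). Each returns a list of dicts, best first, with "conf" (0 to 1); they miss things now and then, are a little off and sometimes report something else, mostly with a low value. They report only what shows in the picture. A call takes as long as a camera call. They do not tell look-alikes from the thing itself.
- nets.spot_in(camera, name): "location" ([column, row] in pixels, amid what is visible of it).
- nets.spot_point(camera, name): "location" ([column, row] in pixels: a listed point, or the origin of a listed thing).
The state is a dict: "clock": time; "joint_pos": joint angles; "joint_vel": joint speeds; "joint_efforts": joint torques, N m; "eef_pos": TCP position; "orientation": TCP orientation; "ft_force": force on the tool from outside, world axes, zero at the start; "moment": the same for the moment, N m; "gripper_width": finger opening in m.
Only numpy, scipy, OpenCV 4.12 (cv2) and the standard library are available. Lean on these libraries where they do the work, as an engineer would, in place of code of your own. Each camera call takes 0.05 s, during which the arm holds its last target.

TASK

On the dowelling jig, push the loose pale wooden bar along its guide rails until it sits fully home against the end stop. Then push the steel barrel bolt across into the hole in the bar's side until it bottoms on the rubber buffer inside, press it there firmly but not hard (about 12 N on the buffer, never more than 18 N) for a moment, and let go so that it stays bottomed. Leave the pine block, the block plane and the screw jar where they stand.

Things in the scene. Friction and masses are not known exactly. Their poses are not given: they have to be found in the camera images.
- jig: Fixed plywood dowelling jig. Base 12 mm thick: a strip x 7-95, y -150 to 150, and a wing for the bolt x -100 to 8, y 13-93 (jig frame, mm); origin on its underside. x: the way the bolt is pushed home; y: along the bar to the end stop. Bar channel between a front rail (x 12-24, y -20 to 128, top z 22) and a back rail (x 76-88, y -20 to 146, top z 32). Below y -20 the strip is bare.
- bar: Loose pale wooden bar, 50 (x) x 150 (y) x 30 mm, 0.3 to 0.6 kg, lying on the base board between the rails, 1 mm play each side. Origin: centre of its underside, axes as the jig's. Fully home its origin is at jig (50, 53, 12) mm; it starts 35 to 70 mm short of that toward -y. Its -x face has a steel strike plate with the bolt hole at mid length.
- bar_push_end (a point): Centre of the bar's end face away from the end stop (its -y end, 50 x 30 mm, clear to push on); 75 mm from the bar's origin, 15 mm above the base board.
- stop_face (a point): On the end stop's face, where the bar's other end meets it, 15 mm above the base board on the middle line of the channel: jig (50, 128, 27) mm. The stop is a fixed wooden block, 76 (x) x 18 (y) x 30 mm high on the base board.
- bolt: Steel barrel bolt: rod of 10 mm diameter that slides only along jig x with steady friction of about 5 N and stays where left. Origin on the rod's axis under its knob, 30 mm above the bench, at jig y 53, jig x -66 (fully back) to -10 mm. It starts within 7 mm of fully back. It lies over a pad (top 23 mm above the bench) under two staples at jig x -88 and 4 (tops 39 mm above the bench).
- bolt_knob (a point): Middle of the bolt's knob, an upright dark steel cylinder, 16 mm diameter, reaching 44 to 70 mm above the bench; this point is 27 mm above the bolt's origin. Grip it from above across jig y, or push it from behind; on its path only the bar, the stop and the staples stand near, none above 42 mm.
- bolt_tip (a point): Tip of the bolt, 80 mm ahead (+x) of the bolt's origin on the rod's axis; tapered over its last 4 mm from 10 to 6 mm diameter.
- socket_mouth (a point): Centre of the bolt hole in the bar's -x face: 13 mm diameter, 18 mm above the bar's underside, on the bolt's axis when the bar is home. Blind; it ends in a rubber buffer, out of sight, whose depth is not known beforehand: 18 to 40 mm from the mouth.
- keeper: Steel bottom of the bolt hole (origin fixed, 48.5 mm from the mouth: it does not tell the depth) with the springy buffer it carries, about 6 N per mm. The hand feels 3 to 5 N of friction while the bolt slides free, and as much plus the buffer's force once it bottoms. Let go, the bolt springs back a mm or two and stays touching the buffer.
- pine_block: Bystander: small pine block with a cleat, 52 x 72 x 33 mm, origin at the centre of its underside, on the bench to the left of the jig.
- block_plane: Bystander: block plane, 178 x 52 x 46 mm, origin at the centre of its underside, on the bench to the right of the jig, lying along world x.
- screw_jar: Bystander: white jar with a grey lid, 60 mm diameter, 73 mm high, origin at the centre of its underside, on the bench at the far right.
Not all that is in view belongs to the job. There is more than one size of the bar; the job needs the larger.

How it is judged:
On the way, in this order (a step that is already met when the one before it is completed fails the run):
1. the bar is fully home against the end stop (within 1.5 mm) (y of bar in the frame of jig above 0.0515 m), for 0.2 s.
2. with the bar home, the bolt is in the hole by more than 16 mm and pressed against the buffer with more than 7 N (y of bar in the frame of jig above 0.0515 m and x of bolt_tip in the frame of socket_mouth above 0.016 m and contact force between keeper and bolt above 7 N), for 0.2 s.
At the end, for the whole second after the job is handed in: The bar lies flat in its channel within 1.5 mm of the end stop; the bolt is more than 16 mm inside the hole and still touches the buffer (more than 0.3 N); both at rest (y of bar in the frame of jig above 0.0515 m and z of bar in the frame of jig below 0.0145 m and x of bolt_tip in the frame of socket_mouth above 0.016 m and contact force between keeper and bolt above 0.3 N and linear speed of each of bar, bolt below 0.01 m/s).
It fails at once if the bolt is rammed: more than 18 N on the buffer (contact force between keeper and bolt above 18 N).
It fails at once if the pine block, the block plane or the screw jar is moved by more than 20 mm (distance of any of pine_block, block_plane, screw_jar from where it was at the start of the episode above 0.02 m).
It also fails if it takes over 67 s, if anything falls off the work surface, if the arm or the gripper's body presses on something with over 40 N, if the wrist force passes 120 N, or if a joint passes its speed limit or range.

## Working session

There is one attempt and no reset: what is moved stays moved. The work goes in short steps, Python scripts to look and compute and a tool call to move; the robot and the scene stay as the last step left them, time stands still between calls to the robot, and variables do not carry over. Pictures are saved under pics/ and viewed, and the job is handed in when it is done.

Besides the shell and the picture viewer there is one more tool, called as name(argument=value, ...) on one line, values as JSON. arm_command: Moves the arm, as the interface text tells. Its arguments: {"type":"object","properties":{"delta_pos":{"type":"array","items":{"type":"array","items":{"type":"number"}}},"angular":{"type":"array","items":{"type":"array","items":{"type":"number"}}},"jaw":{"type":"array","items":{"type":"number"}},"force":{"type":"number"}},"required":["delta_pos","angular","jaw"]}

```bash
mkdir -p pics; ls; cat > h.py <<'E'
import numpy as np, cv2, json
from workcell import status, imaging, env, nets
def snap(cam,fn):
    p,d=imaging.camera(cam); cv2.imwrite('pics/'+fn,p[:,:,::-1]); np.savez('/tmp/'+cam+'.npz',p=p,d=d); return p,d
def ray(cam,u,v):
    c=imaging.calibration(cam); x=(u-c['cx'])/c['fx']; y=(v-c['cy'])/c['fy']
    rd=np.hypot(x,y); r=rd
    for _ in range(30): r=rd/(1+c['k1']*r*r)
    s=r/rd if rd>0 else 1
    return np.array(c['position']),np.array(c['rotation']).reshape(3,3)@np.array([x*s,y*s,1.])
def atz(cam,u,v,z):
    p,r=ray(cam,u,v); return p+r*(z-p[2])/r[2]
def atd(cam,u,v,d,w=1):
    p,r=ray(cam,u,v); a=d[int(round(v))-w:int(round(v))+w+1,int(round(u))-w:int(round(u))+w+1]; a=a[a>0]
    return p+r*np.median(a) if len(a) else None
E
python3 - <<'E'
from h import *
for c in ['top','scene']:
    p,d=snap(c,c+'0.png'); print(c,imaging.calibration(c))
    for n in ['jig','bar','bolt','pine_block','block_plane','screw_jar','bar_push_end','stop_face','bolt_knob','bolt_tip','socket_mouth']:
        for r in nets.spot_point(c,n)[:3]:
            u,v=r['location'];print(n,r['conf'],u,v,np.round(atd(c,u,v,d),4))
print(status.get_obs())
E
```

```text
pics
top {'fx': 409.7385181181089, 'fy': 409.7385181181089, 'cx': 318.16329303384754, 'cy': 202.17351734751549, 'k1': -0.035878018635992395, 'position': array([ 0.32928859, -0.08169996,  1.31687092]), 'rotation': array([ 0.07634418, -0.69708585,  0.71051478, -0.05840917])}Traceback (most recent call last):
  File "<stdin>", line 6, in <module>
  File "h.py", line 14, in atd
    p,r=ray(cam,u,v); a=d[int(round(v))-w:int(round(v))+w+1,int(round(u))-w:int(round(u))+w+1]; a=a[a>0]
        ~~~^^^^^^^^^
  File "h.py", line 10, in ray
    return np.array(c['position']),np.array(c['rotation']).reshape(3,3)@np.array([x*s,y*s,1.])
                                   ~~~~~~~~~~~~~~~~~~~~~~~~~~~~~~~^^^^^
ValueError: cannot reshape array of size 4 into shape (3,3)
```

```bash
sed -i "s/np.array(c\['rotation'\]).reshape(3,3)/R.from_quat(np.array(c['rotation'])[[1,2,3,0]]).as_matrix()/; 1a from scipy.spatial.transform import Rotation as R" h.py
python3 - <<'E'
from h import *
for c in ['top','scene']:
    p,d=snap(c,c+'0.png')
    for n in ['jig','bar','bolt','pine_block','bar_push_end','stop_face','bolt_knob','bolt_tip','socket_mouth']:
        for r in nets.spot_point(c,n)[:3]:
            u,v=r['location'];print(c,n,round(r['conf'],2),round(u),round(v),np.round(atd(c,u,v,d),4))
print(status.get_obs())
E
```

```text
top jig 0.83 313 202 [ 0.5838 -0.0331  0.003 ]
top jig 0.38 271 191 [0.6159 0.0981 0.042 ]
top bar 0.76 309 188 [ 0.6239 -0.0215  0.0426]
top bar 0.73 315 199 [ 0.5925 -0.0391  0.0122]
top bar 0.68 250 229 [0.4988 0.1697 0.0199]
top bolt 0.47 300 226 [0.5014 0.0071 0.0368]
top pine_block 0.91 210 220 [0.5293 0.2986 0.0278]
top pine_block 0.39 399 216 [ 0.528  -0.3064  0.0292]
top bar_push_end 0.66 329 183 [ 0.6367 -0.0866  0.0403]
top bar_push_end 0.64 238 238 [0.4704 0.2078 0.0217]
top stop_face 0.6 273 191 [0.6213 0.098  0.0119]
top bolt_knob 0.47 299 223 [0.5077 0.0084 0.0691]
top bolt_knob 0.44 296 200 [0.585  0.0198 0.033 ]
top bolt_knob 0.18 316 201 [ 0.5874 -0.0446  0.0023]
top bolt_tip 0.64 296 197 [0.598  0.0207 0.0208]
top bolt_tip 0.49 309 185 [ 0.6324 -0.0219  0.0414]
top socket_mouth 0.97 247 222 [5.229e-01 1.843e-01 4.000e-04]
top socket_mouth 0.88 310 193 [ 0.6064 -0.0253  0.0387]
scene jig 0.95 306 225 [ 0.5879 -0.0351 -0.0027]
scene bar 0.97 263 278 [0.4814 0.1859 0.0224]
scene bar 0.78 295 212 [ 0.6122 -0.016   0.0388]
scene bolt 0.58 310 240 [0.5093 0.0145 0.0258]

[... 551 characters left out ...]
 1.1, 'joint_pos': array([ 1.14282077,  0.41110181, -0.01271556,  1.59618033,  0.00557495,
        1.13432959, -0.08220949]), 'joint_vel': array([ 0.00045599,  0.00043588, -0.0004531 , -0.00022809,  0.00028798,
        0.00065205, -0.00125273]), 'joint_efforts': array([ 4.03137401e-04, -6.00428009e+01,  6.81438334e-01, -2.99746835e+01,
        1.38675890e-02,  2.14873886e-03,  6.35403069e-06]), 'eef_pos': array([ 0.22004572, -0.58498472,  0.25030433]), 'orientation': array([4.25001042e-06, 9.83863472e-01, 1.78920845e-01, 1.61185017e-05]), 'ft_force': array([ 0.55422525, -0.04300647,  0.49867706]), 'moment': array([-0.00084186, -0.00521524, -0.00439412]), 'gripper_width': 0.08510576659206942}
```

View pics/top0.png

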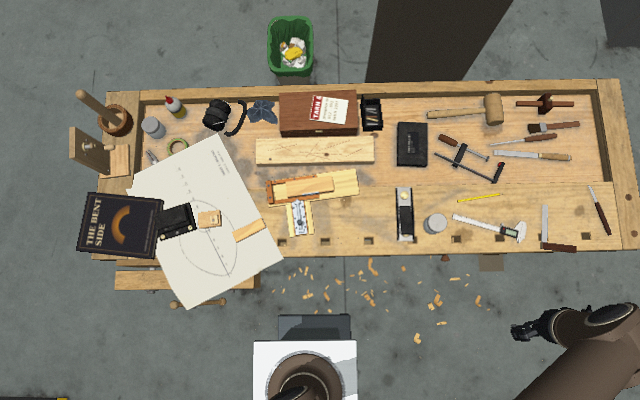

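View pics/scene0.png

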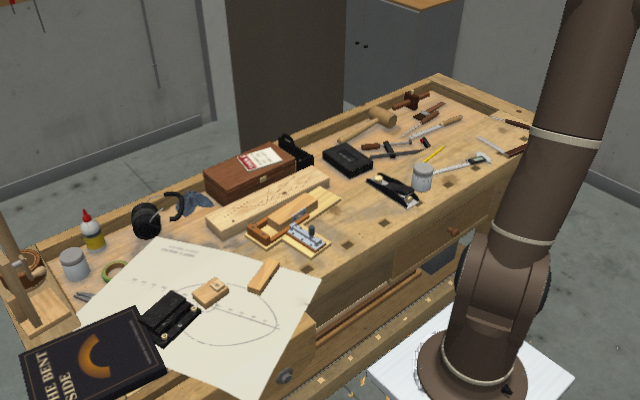

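```bash
python3 - <<'E'
from h import *
z=np.load('/tmp/top.npz'); p,d=z['p'],z['d']
c=p[155:250,255:370,::-1]; cv2.imwrite('pics/tc.png',cv2.resize(c,None,fx=6.5,fy=6,interpolation=cv2.INTER_CUBIC))
s=np.load('/tmp/scene.npz'); c=s['p'][180:265,235:350,::-1]; cv2.imwrite('pics/sc.png',cv2.resize(c,None,fx=6.5,fy=6.5,interpolation=cv2.INTER_CUBIC))
# height map of top
H=np.zeros(d.shape);P=np.zeros(d.shape+(3,))
for v in range(150,255):
  for u in range(240,380):
    o,r=ray('top',u,v); P[v,u]=o+r*d[v,u]
np.save('/tmp/P.npy',P)
h=P[155:250,255:370,2]; im=np.uint8(np.clip(h*1000/75*255,0,255)); cv2.imwrite('pics/th.png',cv2.resize(cv2.applyColorMap(im,cv2.COLORMAP_JET),None,fx=6.5,fy=6,interpolation=cv2.INTER_NEAREST))
E
```

```text
Traceback (most recent call last):
  File "h.py", line 7, in ray
    c=imaging.calibration(cam); x=(u-c['cx'])/c['fx']; y=(v-c['cy'])/c['fy']
ValueError: time passes only in moves, steps and waits
```

View pics/tc.png

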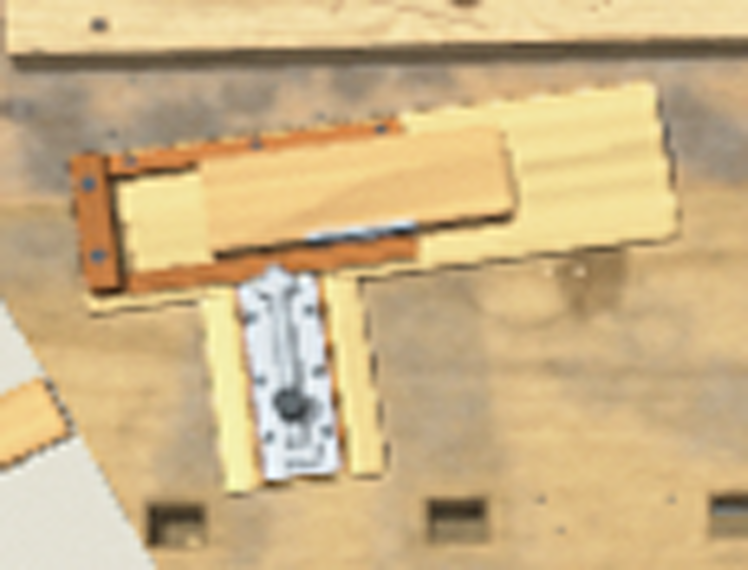

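View pics/sc.png

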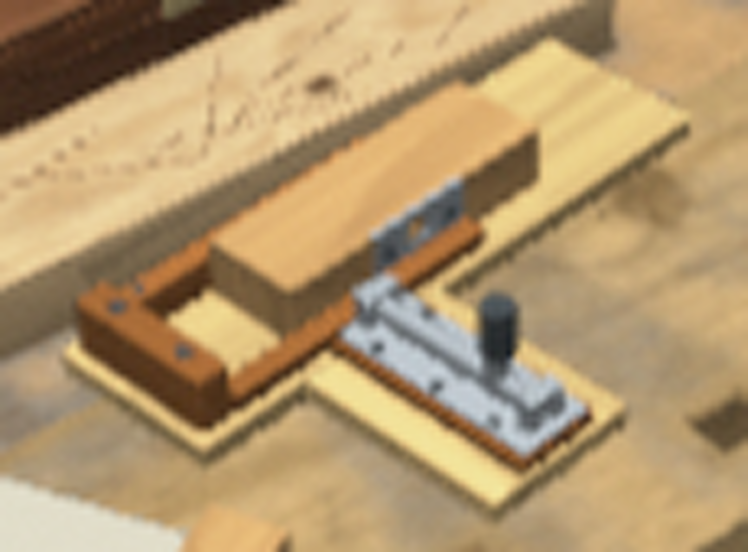

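```bash
cat > h.py <<'E'
import numpy as np, cv2, json, os, pickle
from scipy.spatial.transform import Rotation as R
from scipy.optimize import least_squares
from workcell import status, imaging, env, nets
CAL='/tmp/cal.pkl'
if not os.path.exists(CAL): pickle.dump({c:imaging.calibration(c) for c in('top','scene')},open(CAL,'wb'))
cal=pickle.load(open(CAL,'rb'))
def snap(cam,fn):
    p,d=imaging.camera(cam); cv2.imwrite('pics/'+fn,p[:,:,::-1]); np.savez('/tmp/'+cam+'.npz',p=p,d=d); return p,d
def Rm(c): return R.from_quat(np.array(c['rotation'])[[1,2,3,0]]).as_matrix()
def proj(cam,X):
    c=cal[cam]; q=(np.atleast_2d(X)-c['position'])@Rm(c); x=q[:,:2]/q[:,2:]
    x=x*(1+c['k1']*(x**2).sum(1,keepdims=True)); return x*[c['fx'],c['fy']]+[c['cx'],c['cy']]
def ray(cam,u,v):
    c=cal[cam]; x=(u-c['cx'])/c['fx']; y=(v-c['cy'])/c['fy']
    rd=np.hypot(x,y); r=rd
    for _ in range(30): r=rd/(1+c['k1']*r*r)
    s=r/rd if rd>0 else 1
    return np.array(c['position']),Rm(c)@np.array([x*s,y*s,1.])
def atz(cam,u,v,z):
    p,r=ray(cam,u,v); return p+r*(z-p[2])/r[2]
def J(x,y,z,q):  # jig mm -> world
    c,s=np.cos(q[2]),np.sin(q[2]); return np.array([q[0]+(c*x-s*y)/1000,q[1]+(s*x+c*y)/1000,z/1000])
E
cat > fit.py <<'E'
from h import *
T=[(95,-150,12,655,85),(7,-150,12,678,237),(7,150,12,92,312),(-100,93,12,230,492),(-100,13,12,383,472),(88,146,42,70,155),(12,146,42,83,292),(12,128,42,122,290),
('b',75,-75,503,125),('b',25,-75,513,217),('b',25,75,215,258),('b',75,75,197,165),('k',0,70,291,398)]
S=[(7,-150,12,687,123),(95,-150,12,548,40),(-100,13,12,625,412),(-100,93,12,497,507),(7,150,12,205,452),(88,146,42,80,295),(12,146,42,212,380),
('b',25,-75,538,133),('b',75,-75,460,85),('b',25,75,292,292),('b',75,75,212,240),('k',0,70,497,303)]
def pt(r,q):
    if r[0]=='b': return J(r[1],q[3]*100+r[2],42,q)
    if r[0]=='k': return J(q[4]*100,53,r[2],q)
    return J(r[0],r[1],r[2],q)
uT=np.array([[(r[3]+.5)/6.5-.5+255,(r[4]+.5)/6-.5+155] for r in T]); uS=np.array([[(r[3]+.5)/6.5-.5+235,(r[4]+.5)/6.5-.5+180] for r in S])
def res(q,w='TS'):
    o=[]
    if 'T' in w:o.append(proj('top',[pt(r,q) for r in T])-uT)
    if 'S' in w:o.append(proj('scene',[pt(r,q) for r in S])-uS)
    return np.vstack(o).ravel()
for w in('T','S','TS'):
    s=least_squares(res,[.58,-.03,.1,0,-.6],args=(w,),loss='soft_l1'); print(w,np.round(s.x,4),np.degrees(s.x[2])); r=res(s.x,w).reshape(-1,2); print(np.round(r,1).tolist())
E
python3 fit.py
```

```text
T [ 0.5803 -0.0373  0.117   0.0733 -0.6155] 6.70091078151254
[[0.1, -0.3], [0.7, 0.3], [-0.6, 0.3], [-0.6, 0.5], [0.7, 0.4], [-0.1, 0.1], [0.4, 0.3], [0.0, -0.2], [-0.4, -0.1], [0.3, -0.3], [-0.5, -0.8], [0.4, -0.4], [-0.4, 0.0]]
S [ 0.5784 -0.0341  0.1206  0.0757 -0.6251] 6.912631666622662
[[1.3, -1.1], [0.6, -0.5], [1.0, -1.0], [-0.1, -0.0], [0.0, 0.0], [-1.0, 0.8], [-1.9, 1.0], [0.5, -0.6], [-0.2, -0.5], [0.0, 0.4], [-0.4, 0.2], [-0.1, 0.2]]
TS [ 0.5799 -0.0361  0.1184  0.0772 -0.6212] 6.784978632264562
[[-0.3, -0.2], [0.3, 0.3], [-1.0, 0.5], [-0.9, 0.6], [0.3, 0.6], [-0.5, 0.3], [0.1, 0.4], [-0.3, 0.0], [-0.9, 0.1], [-0.2, -0.2], [-1.0, -0.6], [-0.1, -0.2], [-0.7, 0.4], [1.5, -1.6], [1.0, -1.0], [1.2, -1.6], [0.1, -0.7], [0.3, -0.7], [-0.7, 0.1], [-1.7, 0.2], [0.8, -1.1], [0.1, -1.0], [0.2, -0.2], [-0.2, -0.4], [-0.0, -0.5]]
```

```bash
cat > rel.py <<'E'
from h import *
q=[.5799,-.0361,.1184]
def injig(P): 
    c,s=np.cos(q[2]),np.sin(q[2]); d=np.array(P[:2])-q[:2]; return np.array([c*d[0]+s*d[1],-s*d[0]+c*d[1],P[2]])*1000
if __name__=='__main__':
    o=status.get_obs(); print(o['clock'],'TCP in jig mm',np.round(injig(o['eef_pos']),1))
    M=R.from_quat(np.array(o['orientation'])[[1,2,3,0]]).as_matrix(); print('tool x yaw in jig deg',np.degrees(np.arctan2(M[1,0],M[0,0])-q[2]))
    F=o['ft_force']; c,s=np.cos(q[2]),np.sin(q[2]); print('F jig',np.round([c*F[0]+s*F[1],-s*F[0]+c*F[1],F[2]],2),o['gripper_width'])
E
python3 rel.py
```

```text
1.1 TCP in jig mm [-422.2 -502.5  250.3]
tool x yaw in jig deg 13.829996488770613
F jig [ 0.55 -0.11  0.5 ] 0.08510576659206942
```

arm_command(delta_pos=[[0, 0, 0], [0, 0, 0], [0, 0, 0]], angular=[[0, 0, 7], [0, 0, 6.9], [0, 0, 0]], jaw=[-1, -1, -1])

```text
clock: 1.4
eef_pos: [0.2201, -0.585, 0.2503]
orientation: [0.0, 0.998, 0.058, -0.0]
ft_force: [0.7, 0.4, 0.2]
gripper_width: 0.0437
```

```bash
python3 rel.py
```

```text
1.4 TCP in jig mm [-422.1 -502.5  250.3]
tool x yaw in jig deg -0.16782065873157645
F jig [0.77 0.27 0.15] 0.04368059667702317
```

arm_command(delta_pos=[[0.03, -0.025, 0], [0.03, -0.025, 0], [0.03, -0.025, 0], [0.03, -0.025, 0], [0.03, -0.025, 0], [0.03, -0.025, 0], [0.03, -0.025, 0], [0.03, -0.025, 0], [0.03, -0.025, 0], [0.03, -0.025, 0]], angular=[[0, 0, 0], [0, 0, 0], [0, 0, 0], [0, 0, 0], [0, 0, 0], [0, 0, 0], [0, 0, 0], [0, 0, 0], [0, 0, 0], [0, 0, 0]], jaw=[-1, -1, -1, -1, -1, -1, -1, -1, -1, -1])

```text
clock: 2.4
eef_pos: [0.4897, -0.3004, 0.2505]
orientation: [0.0, 0.998, 0.061, 0.0]
ft_force: [0.6, -0.3, 0.3]
gripper_width: 0.0003
```

```bash
python3 rel.py
```

```text
2.4 TCP in jig mm [-120.8 -251.8  250.5]
tool x yaw in jig deg 0.15614214952313837
F jig [ 0.59 -0.35  0.27] 0.0002697926407782539
```

arm_command(delta_pos=[[0.03, -0.025, 0], [0.03, -0.025, 0], [0.03, -0.025, 0], [0.03, -0.025, 0], [0.03, -0.025, 0.02], [0.02, -0.018, 0.03], [0, 0, 0.04], [0, 0, 0.04], [0, 0, 0.04], [0, 0, 0]], angular=[[0, 0, 0], [0, 0, 0], [0, 0, 0], [0, 0, 0], [0, 0, 0], [0, 0, 0], [0, 0, 0], [0, 0, 0], [0, 0, 0], [0, 0, 0]], jaw=[-1, -1, -1, -1, -1, -1, -1, -1, -1, -1])

```text
clock: 3.4
eef_pos: [0.637, -0.139, 0.0745]
orientation: [-0.001, 0.998, 0.06, -0.005]
ft_force: [-1.0, -0.2, -1.2]
gripper_width: 0.0002
```

```bash
python3 rel.py; python3 - <<'E'
from h import *
p,d=snap('top','t1.png'); cv2.imwrite('pics/t1c.png',cv2.resize(p[150:250,250:375,::-1],None,fx=6,fy=6,interpolation=2))
p,d=snap('scene','s1.png'); cv2.imwrite('pics/s1c.png',cv2.resize(p[140:265,225:370,::-1],None,fx=5,fy=4.8,interpolation=2))
E
```

```text
3.4 TCP in jig mm [  44.5 -108.9   74.5]
tool x yaw in jig deg 0.1391996663306871
F jig [-0.99 -0.07 -1.19] 0.00020431228047431915
```

View pics/s1c.png

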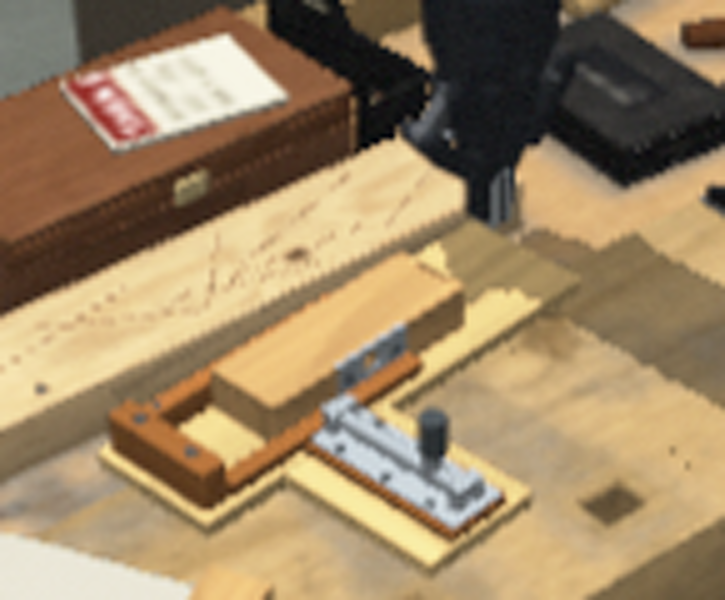

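View pics/t1c.png

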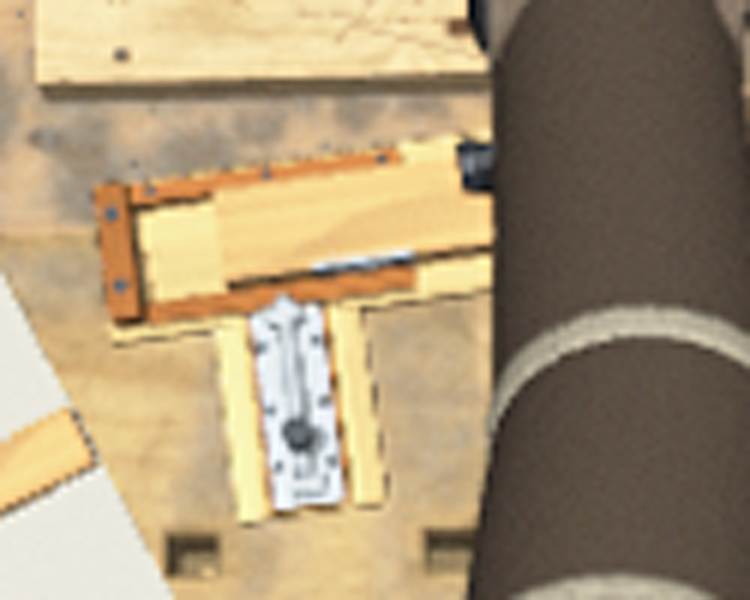

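arm_command(delta_pos=[[0.003, 0, 0], [0, 0, 0.012], [0, 0, 0.012], [0, 0, 0.01], [0, 0, 0], [0, 0, 0]], angular=[[0, 0, 0], [0, 0, 0], [0, 0, 0], [0, 0, 0], [0, 0, 0], [0, 0, 0]], jaw=[-1, -1, -1, -1, -1, -1])

```text
clock: 4.1
eef_pos: [0.6435, -0.1393, 0.0458]
orientation: [-0.0, 0.998, 0.059, -0.0]
ft_force: [0.6, 0.4, 0.1]
gripper_width: -0.0001
```

```bash
python3 rel.py; python3 - <<'E'
from h import *
p,d=snap('scene','s2.png'); cv2.imwrite('pics/s2c.png',cv2.resize(p[140:265,225:370,::-1],None,fx=5,fy=4.8,interpolation=2))
E
```

```text
4.1 TCP in jig mm [  51.  -110.    45.8]
tool x yaw in jig deg -0.062173884914340276
F jig [0.59 0.3  0.06] -9.194364642284891e-05
```

View pics/s2c.png

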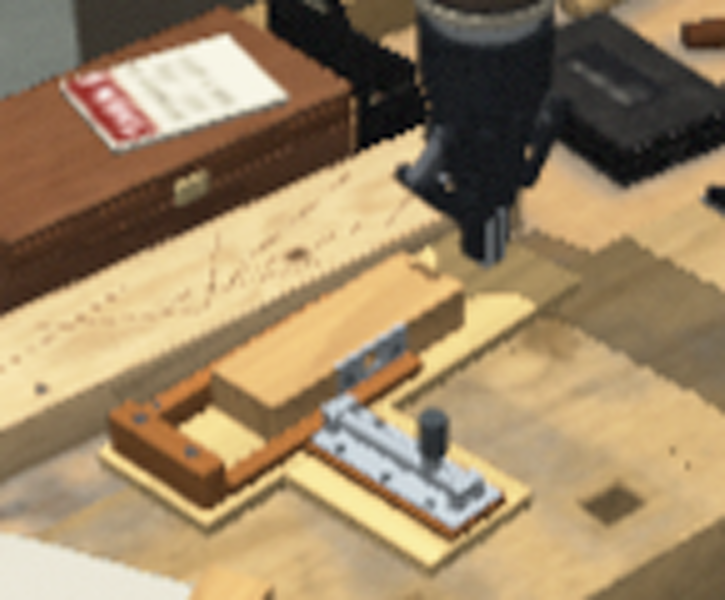

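arm_command(delta_pos=[[0, 0, 0.008], [0, -0.01, 0], [0, -0.008, 0], [0, -0.004, 0], [0, -0.004, 0], [0, -0.004, 0], [0, -0.004, 0], [0, -0.004, 0], [0, -0.004, 0]], angular=[[0, 0, 0], [0, 0, 0], [0, 0, 0], [0, 0, 0], [0, 0, 0], [0, 0, 0], [0, 0, 0], [0, 0, 0], [0, 0, 0]], jaw=[-1, -1, -1, -1, -1, -1, -1, -1, -1])

```text
clock: 5.05
eef_pos: [0.6391, -0.0985, 0.0385]
orientation: [0.001, 0.998, 0.058, 0.0]
ft_force: [0.0, -5.5, 1.5]
gripper_width: -0.0001
```

```bash
python3 rel.py
```

```text
5.05 TCP in jig mm [ 51.4 -68.9  38.5]
tool x yaw in jig deg -0.12362329366088073
F jig [-0.6  -5.44  1.5 ] -9.835372240079494e-05
```

arm_command(delta_pos=[[0, -0.004, 0], [0, -0.004, 0], [0, -0.004, 0], [0, -0.004, 0], [0, -0.004, 0], [0, -0.003, 0], [0, 0, 0]], angular=[[0, 0, 0], [0, 0, 0], [0, 0, 0], [0, 0, 0], [0, 0, 0], [0, 0, 0], [0, 0, 0]], jaw=[-1, -1, -1, -1, -1, -1, -1])

```text
clock: 5.75
eef_pos: [0.6363, -0.0744, 0.0385]
orientation: [-0.0, 0.998, 0.059, 0.0]
ft_force: [0.2, -3.1, 2.2]
gripper_width: 0.0002
```

```bash
python3 rel.py; python3 - <<'E'
from h import *
p,d=snap('scene','s3.png'); cv2.imwrite('pics/s3c.png',cv2.resize(p[140:265,225:370,::-1],None,fx=5,fy=4.8,interpolation=2))
E
```

```text
5.75 TCP in jig mm [ 51.5 -44.7  38.5]
tool x yaw in jig deg -0.05154319971808326
F jig [-0.2  -3.12  2.17] 0.00019491659456483227
```

View pics/s3c.png

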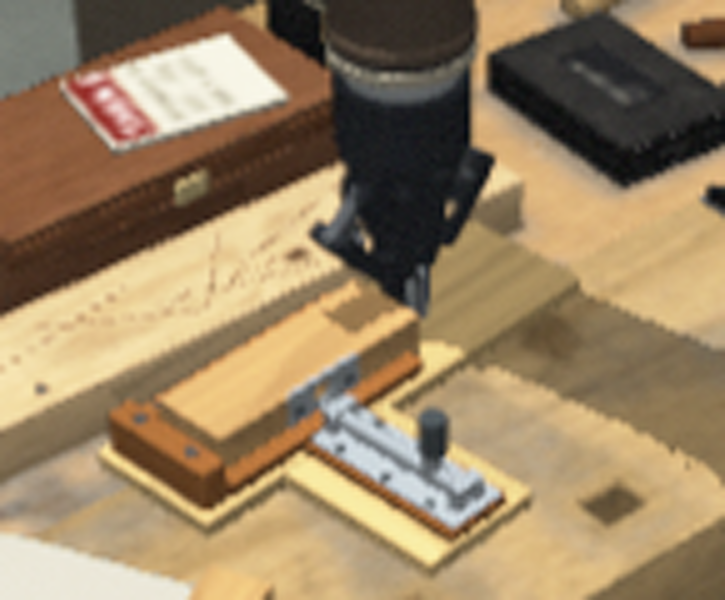

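arm_command(delta_pos=[[0, -0.003, 0], [0, -0.002, 0], [0, -0.001, 0]], angular=[[0, 0, 0], [0, 0, 0], [0, 0, 0]], jaw=[-1, -1, -1])

```text
clock: 6.1
eef_pos: [0.6357, -0.0695, 0.0385]
orientation: [0.0, 0.998, 0.058, 0.0]
ft_force: [1.6, -5.9, 3.4]
gripper_width: -0.0001
```

arm_command(delta_pos=[[0, -0.001, 0], [0, -0.001, 0]], angular=[[0, 0, 0], [0, 0, 0]], jaw=[-1, -1])

```text
clock: 6.3
eef_pos: [0.6355, -0.0678, 0.0385]
orientation: [0.0, 0.998, 0.058, 0.0]
ft_force: [1.3, -5.6, 3.0]
gripper_width: -0.0
```

arm_command(delta_pos=[[0, -0.001, 0], [0, 0, 0]], angular=[[0, 0, 0], [0, 0, 0]], jaw=[-1, -1])

```text
clock: 6.5
eef_pos: [0.6354, -0.0666, 0.0385]
orientation: [0.0, 0.998, 0.058, 0.0]
ft_force: [0.3, -4.9, 2.6]
gripper_width: 0.0003
```

```bash
python3 rel.py
```

```text
6.5 TCP in jig mm [ 51.5 -36.8  38.5]
tool x yaw in jig deg -0.10637195453399338
F jig [-0.28 -4.86  2.58] 0.0003234218496929541
```

arm_command(delta_pos=[[0, -0.001, 0], [0, 0, 0]], angular=[[0, 0, 0], [0, 0, 0]], jaw=[-1, -1])

```text
clock: 6.7
eef_pos: [0.6353, -0.0659, 0.0385]
orientation: [0.001, 0.998, 0.058, 0.0]
ft_force: [0.7, -5.8, 1.9]
gripper_width: 0.0001
```

arm_command(delta_pos=[[0, -0.001, 0], [0, 0, 0]], angular=[[0, 0, 0], [0, 0, 0]], jaw=[-1, -1])

```text
clock: 6.9
eef_pos: [0.6353, -0.0658, 0.0385]
orientation: [0.001, 0.998, 0.058, 0.0]
ft_force: [1.7, -7.1, 2.5]
gripper_width: -0.0001
```

arm_command(delta_pos=[[0, -0.001, 0], [0, 0, 0]], angular=[[0, 0, 0], [0, 0, 0]], jaw=[-1, -1])

```text
clock: 7.1
eef_pos: [0.6353, -0.0658, 0.0386]
orientation: [0.001, 0.998, 0.058, 0.0]
ft_force: [1.9, -9.7, 0.4]
gripper_width: 0.0003
```

arm_command(delta_pos=[[0, -0.002, 0], [0, -0.002, 0], [0, 0, 0], [0, 0, 0], [0, 0, 0]], angular=[[0, 0, 0], [0, 0, 0], [0, 0, 0], [0, 0, 0], [0, 0, 0]], jaw=[-1, -1, -1, -1, -1])

```text
clock: 7.6
eef_pos: [0.6352, -0.0655, 0.0386]
orientation: [0.003, 0.998, 0.056, 0.001]
ft_force: [4.1, -17.1, 0.1]
gripper_width: -0.0001
```

```bash
python3 rel.py; python3 - <<'E'
from h import *
p,d=snap('scene','s4.png'); cv2.imwrite('pics/s4c.png',cv2.resize(p[140:265,225:370,::-1],None,fx=5,fy=4.8,interpolation=2))
p,d=snap('top','t4.png'); cv2.imwrite('pics/t4c.png',cv2.resize(p[150:250,250:375,::-1],None,fx=6,fy=6,interpolation=2))
E
```

```text
7.6 TCP in jig mm [ 51.5 -35.8  38.6]
tool x yaw in jig deg -0.3371811416656747
F jig [  2.07 -17.49   0.15] -0.00012893335194043228
```

View pics/s4c.png

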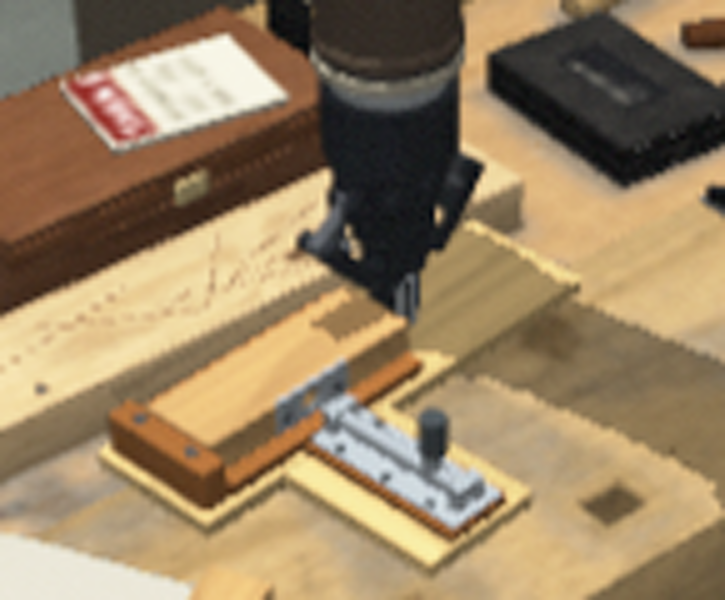

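View pics/t4c.png

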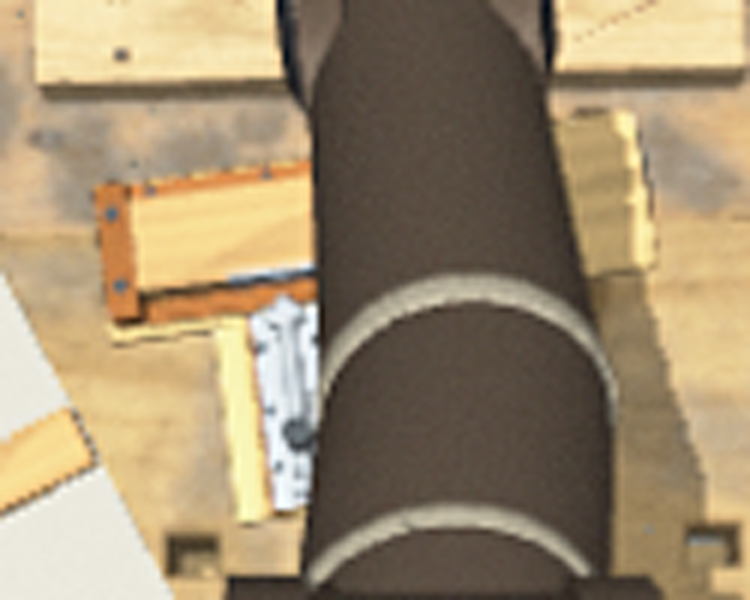

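arm_command(delta_pos=[[0, 0.008, 0], [0, 0.01, 0], [0, 0, -0.03], [0, 0, -0.04], [0, 0, -0.03], [-0.03, -0.02, 0], [-0.03, -0.02, 0], [-0.03, -0.02, 0], [-0.03, -0.02, 0], [-0.027, -0.021, 0]], angular=[[0, 0, 0], [0, 0, 0], [0, 0, 0], [0, 0, 0], [0, 0, 0], [0, 0, 0], [0, 0, 0], [0, 0, 0], [0, 0, 0], [0, 0, 0]], jaw=[-1, -1, -1, -1, -1, -1, -1, -1, -1, -1])

```text
clock: 8.7
eef_pos: [0.4767, 0.0077, 0.1381]
orientation: [-0.0, 0.998, 0.059, -0.0]
ft_force: [0.3, 0.4, -0.9]
gripper_width: 0.0003
```

arm_command(delta_pos=[[0, 0, 0], [0, 0, 0]], angular=[[0, 0, 0], [0, 0, 0]], jaw=[-1, -1])

```text
clock: 8.9
eef_pos: [0.4786, 0.0073, 0.1386]
orientation: [-0.0, 0.998, 0.06, 0.0]
ft_force: [0.7, -0.4, 0.5]
gripper_width: 0.0002
```

```bash
python3 rel.py; python3 - <<'E'
from h import *
p,d=snap('scene','s5.png'); cv2.imwrite('pics/s5c.png',cv2.resize(p[140:265,225:370,::-1],None,fx=5,fy=4.8,interpolation=2))
E
```

```text
8.9 TCP in jig mm [-95.5  55.1 138.6]
tool x yaw in jig deg 0.055048425369624905
F jig [ 0.67 -0.43  0.46] 0.00016739690573821023
```

View pics/s5c.png

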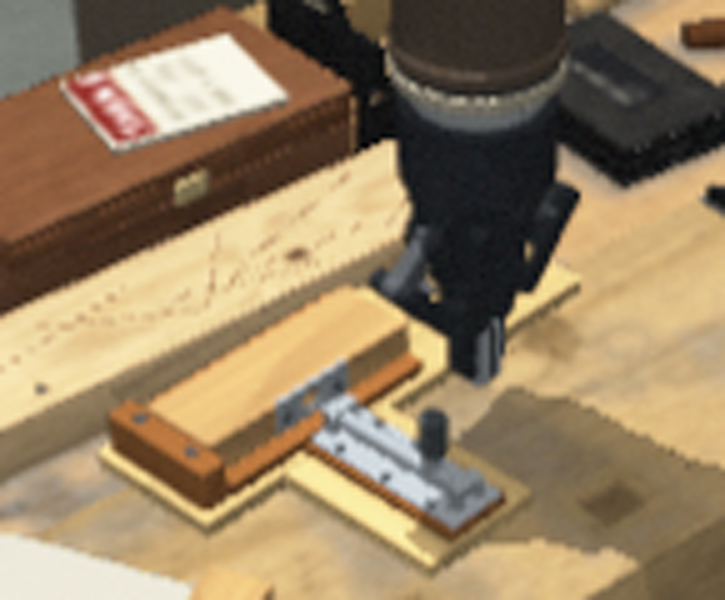

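arm_command(delta_pos=[[-0.003, 0.002, 0.02], [0, 0, 0.03], [0, 0, 0.02], [0, 0, 0], [0, 0, 0], [0, 0, 0]], angular=[[0, 0, 0], [0, 0, 0], [0, 0, 0], [0, 0, 0], [0, 0, 0], [0, 0, 0]], jaw=[-1, -1, -1, -1, -1, -1])

```text
clock: 9.55
eef_pos: [0.477, 0.0039, 0.0692]
orientation: [-0.0, 0.998, 0.058, 0.001]
ft_force: [0.2, -0.1, -0.1]
gripper_width: 0.0002
```

```bash
python3 rel.py; python3 - <<'E'
from h import *
p,d=snap('scene','s6.png'); cv2.imwrite('pics/s6c.png',cv2.resize(p[140:265,225:370,::-1],None,fx=5,fy=4.8,interpolation=2))
E
```

```text
9.55 TCP in jig mm [-97.4  51.9  69.2]
tool x yaw in jig deg -0.09001290761291073
F jig [ 0.22 -0.09 -0.05] 0.00024008888784517895
```

View pics/s6c.png

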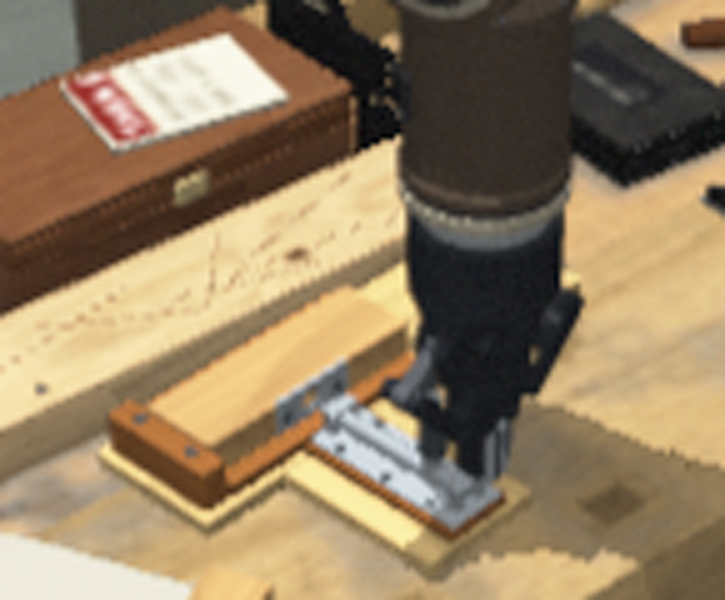

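arm_command(delta_pos=[[0.008, 0, 0], [0.003, 0, 0], [0.003, 0, 0], [0.003, 0, 0], [0.003, 0, 0], [0.003, 0, 0], [0, 0, 0]], angular=[[0, 0, 0], [0, 0, 0], [0, 0, 0], [0, 0, 0], [0, 0, 0], [0, 0, 0], [0, 0, 0]], jaw=[-1, -1, -1, -1, -1, -1, -1])

```text
clock: 10.3
eef_pos: [0.498, 0.0066, 0.068]
orientation: [0.0, 0.998, 0.059, -0.001]
ft_force: [-2.9, -0.6, 2.2]
gripper_width: 0.0
```

```bash
python3 rel.py
```

```text
10.3 TCP in jig mm [-76.3  52.   68. ]
tool x yaw in jig deg -0.07069187141082675
F jig [-2.98 -0.29  2.2 ] 2.072664651463256e-05
```

arm_command(delta_pos=[[0.002, 0, 0], [0.002, 0, 0], [0.002, 0, 0], [0.002, 0, 0], [0.002, 0, 0], [0.002, 0, 0]], angular=[[0, 0, 0], [0, 0, 0], [0, 0, 0], [0, 0, 0], [0, 0, 0], [0, 0, 0]], jaw=[-1, -1, -1, -1, -1, -1])

```text
clock: 10.9
eef_pos: [0.5096, 0.008, 0.068]
orientation: [0.0, 0.998, 0.059, -0.001]
ft_force: [-4.0, 1.1, 3.4]
gripper_width: -0.0001
```

```bash
python3 rel.py
```

```text
10.9 TCP in jig mm [-64.6  52.1  68. ]
tool x yaw in jig deg -0.06612505815818467
F jig [-3.85  1.53  3.36] -0.00014221430568563465
```

arm_command(delta_pos=[[0.001, 0, 0], [0.001, 0, 0], [0.001, 0, 0], [0.001, 0, 0], [0.001, 0, 0], [0.001, 0, 0]], angular=[[0, 0, 0], [0, 0, 0], [0, 0, 0], [0, 0, 0], [0, 0, 0], [0, 0, 0]], jaw=[-1, -1, -1, -1, -1, -1])

```text
clock: 11.5
eef_pos: [0.5158, 0.0087, 0.068]
orientation: [0.0, 0.998, 0.059, -0.001]
ft_force: [-4.7, -0.2, 3.0]
gripper_width: 0.0002
```

arm_command(delta_pos=[[0.001, 0, 0], [0.001, 0, 0], [0.001, 0, 0]], angular=[[0, 0, 0], [0, 0, 0], [0, 0, 0]], jaw=[-1, -1, -1])

```text
clock: 11.8
eef_pos: [0.5188, 0.0091, 0.068]
orientation: [0.0, 0.998, 0.059, -0.001]
ft_force: [-4.9, 0.2, 2.5]
gripper_width: 0.0001
```

arm_command(delta_pos=[[0.001, 0, 0], [0.001, 0, 0]], angular=[[0, 0, 0], [0, 0, 0]], jaw=[-1, -1])

```text
clock: 12.0
eef_pos: [0.5208, 0.0093, 0.068]
orientation: [0.0, 0.998, 0.059, -0.001]
ft_force: [-5.0, 0.4, 2.4]
gripper_width: 0.0004
```

arm_command(delta_pos=[[0.001, 0, 0], [0.001, 0, 0]], angular=[[0, 0, 0], [0, 0, 0]], jaw=[-1, -1])

```text
clock: 12.2
eef_pos: [0.5227, 0.0096, 0.068]
orientation: [0.0, 0.998, 0.059, -0.001]
ft_force: [-5.9, -0.5, 2.6]
gripper_width: 0.0
```

arm_command(delta_pos=[[0.001, 0, 0], [0.001, 0, 0]], angular=[[0, 0, 0], [0, 0, 0]], jaw=[-1, -1])

```text
clock: 12.4
eef_pos: [0.5247, 0.0098, 0.068]
orientation: [0.0, 0.998, 0.059, -0.001]
ft_force: [-5.6, 0.3, 3.0]
gripper_width: 0.0004
```

arm_command(delta_pos=[[0.001, 0, 0], [0.001, 0, 0]], angular=[[0, 0, 0], [0, 0, 0]], jaw=[-1, -1])

```text
clock: 12.6
eef_pos: [0.5267, 0.0101, 0.068]
orientation: [0.0, 0.998, 0.059, -0.001]
ft_force: [-5.0, -0.6, 2.1]
gripper_width: 0.0003
```

arm_command(delta_pos=[[0.001, 0, 0], [0.001, 0, 0]], angular=[[0, 0, 0], [0, 0, 0]], jaw=[-1, -1])

```text
clock: 12.8
eef_pos: [0.5287, 0.0103, 0.068]
orientation: [0.0, 0.998, 0.059, -0.001]
ft_force: [-5.4, -0.1, 3.1]
gripper_width: -0.0001
```

arm_command(delta_pos=[[0.001, 0, 0], [0.001, 0, 0]], angular=[[0, 0, 0], [0, 0, 0]], jaw=[-1, -1])

```text
clock: 13.0
eef_pos: [0.5307, 0.0105, 0.068]
orientation: [0.0, 0.998, 0.059, -0.001]
ft_force: [-5.8, 0.1, 3.6]
gripper_width: -0.0003
```

arm_command(delta_pos=[[0.001, 0, 0], [0.001, 0, 0]], angular=[[0, 0, 0], [0, 0, 0]], jaw=[-1, -1])

```text
clock: 13.2
eef_pos: [0.5327, 0.0108, 0.068]
orientation: [0.0, 0.998, 0.059, -0.001]
ft_force: [-5.0, 0.5, 2.1]
gripper_width: 0.0001
```

arm_command(delta_pos=[[0.001, 0, 0], [0.001, 0, 0]], angular=[[0, 0, 0], [0, 0, 0]], jaw=[-1, -1])

```text
clock: 13.4
eef_pos: [0.5347, 0.0111, 0.068]
orientation: [0.0, 0.998, 0.059, -0.001]
ft_force: [-4.5, -0.3, 3.0]
gripper_width: -0.0001
```

arm_command(delta_pos=[[0.001, 0, 0], [0.001, 0, 0]], angular=[[0, 0, 0], [0, 0, 0]], jaw=[-1, -1])

```text
clock: 13.6
eef_pos: [0.5367, 0.0113, 0.068]
orientation: [0.0, 0.998, 0.059, -0.001]
ft_force: [-4.5, 0.4, 2.6]
gripper_width: 0.0002
```

arm_command(delta_pos=[[0.001, 0, 0], [0.001, 0, 0]], angular=[[0, 0, 0], [0, 0, 0]], jaw=[-1, -1])

```text
clock: 13.8
eef_pos: [0.5384, 0.0115, 0.068]
orientation: [0.0, 0.998, 0.059, -0.001]
ft_force: [-7.3, -0.1, 4.1]
gripper_width: -0.0001
```

```bash
python3 rel.py
```

```text
13.8 TCP in jig mm [-35.6  52.2  68. ]
tool x yaw in jig deg -0.059342821894527845
F jig [-7.3   0.8   4.12] -9.528355674717766e-05
```

arm_command(delta_pos=[[0.001, 0, 0], [0, 0, 0]], angular=[[0, 0, 0], [0, 0, 0]], jaw=[-1, -1])

```text
clock: 14.0
eef_pos: [0.5388, 0.0115, 0.068]
orientation: [0.0, 0.998, 0.059, -0.002]
ft_force: [-7.1, -0.2, 5.4]
gripper_width: 0.0003
```

arm_command(delta_pos=[[0.001, 0, 0], [0, 0, 0]], angular=[[0, 0, 0], [0, 0, 0]], jaw=[-1, -1])

```text
clock: 14.2
eef_pos: [0.5393, 0.0116, 0.068]
orientation: [0.0, 0.998, 0.059, -0.002]
ft_force: [-9.3, -0.3, 7.9]
gripper_width: 0.0002
```

arm_command(delta_pos=[[0.001, 0, 0], [0, 0, 0]], angular=[[0, 0, 0], [0, 0, 0]], jaw=[-1, -1])

```text
clock: 14.4
eef_pos: [0.5399, 0.0117, 0.068]
orientation: [0.0, 0.998, 0.059, -0.003]
ft_force: [-11.7, -0.5, 9.1]
gripper_width: -0.0003
```

arm_command(delta_pos=[[0.001, 0, 0], [0, 0, 0]], angular=[[0, 0, 0], [0, 0, 0]], jaw=[-1, -1])

```text
clock: 14.6
eef_pos: [0.5403, 0.0117, 0.0679]
orientation: [0.0, 0.998, 0.059, -0.003]
ft_force: [-12.3, -0.7, 9.6]
gripper_width: -0.0003
```

arm_command(delta_pos=[[0.001, 0, 0], [0, 0, 0], [0, 0, 0]], angular=[[0, 0, 0], [0, 0, 0], [0, 0, 0]], jaw=[-1, -1, -1])

```text
clock: 14.9
eef_pos: [0.5405, 0.0117, 0.0677]
orientation: [0.0, 0.998, 0.059, -0.004]
ft_force: [-14.2, -1.2, 11.5]
gripper_width: -0.0001
```

```bash
python3 rel.py
```

```text
14.9 TCP in jig mm [-33.5  52.1  67.7]
tool x yaw in jig deg -0.06302654969026558
F jig [-14.26   0.5   11.49] -9.088746806180168e-05
```

arm_command(delta_pos=[[0.001, 0, 0], [0, 0, 0], [0, 0, 0], [0, 0, 0], [0, 0, 0]], angular=[[0, 0, 0], [0, 0, 0], [0, 0, 0], [0, 0, 0], [0, 0, 0]], jaw=[-1, -1, -1, -1, -1])

```text
clock: 15.4
eef_pos: [0.5406, 0.0117, 0.0676]
orientation: [0.0, 0.998, 0.059, -0.005]
ft_force: [-18.0, -1.2, 12.2]
gripper_width: -0.0001
```

```bash
python3 rel.py
```

```text
15.4 TCP in jig mm [-33.3  52.1  67.6]
tool x yaw in jig deg -0.0652590647100666
F jig [-17.97   0.93  12.22] -5.528552242859051e-05
```

arm_command(delta_pos=[[-0.002, 0, 0], [-0.002, 0, 0], [-0.002, 0, 0], [-0.003, 0, 0], [-0.004, 0, 0], [-0.006, 0, 0], [-0.008, 0, 0], [0, 0, 0], [0, 0, 0]], angular=[[0, 0, 0], [0, 0, 0], [0, 0, 0], [0, 0, 0], [0, 0, 0], [0, 0, 0], [0, 0, 0], [0, 0, 0], [0, 0, 0]], jaw=[-1, -1, -1, -1, -1, -1, -1, -1, -1])

```text
clock: 16.3
eef_pos: [0.5186, 0.0089, 0.0685]
orientation: [0.0, 0.998, 0.059, 0.0]
ft_force: [-0.3, -1.1, 0.4]
gripper_width: 0.0002
```

```bash
python3 rel.py
```

```text
16.3 TCP in jig mm [-55.5  52.   68.5]
tool x yaw in jig deg -0.06985407499528203
F jig [-0.44 -1.08  0.41] 0.0001810513325494223
```

arm_command(delta_pos=[[-0.01, 0, 0], [0, 0, -0.04], [0, 0, -0.04], [-0.03, 0.03, -0.04], [-0.02, 0.045, 0], [0, 0.05, 0], [0, 0.05, 0], [0, 0.05, 0], [0, 0, 0], [0, 0, 0]], angular=[[0, 0, 0], [0, 0, 0], [0, 0, 0], [0, 0, 0], [0, 0, 0], [0, 0, 0], [0, 0, 0], [0, 0, 0], [0, 0, 0], [0, 0, 0]], jaw=[-1, -1, -1, -1, -1, -1, -1, -1, -1, -1])

```text
clock: 17.3
eef_pos: [0.4883, -0.2176, 0.1822]
orientation: [-0.0, 0.998, 0.057, -0.0]
ft_force: [-0.4, 1.2, -0.7]
gripper_width: 0.0005
```

```bash
python3 - <<'E'
from h import *
p,d=snap('scene','s7.png'); cv2.imwrite('pics/s7c.png',cv2.resize(p[180:265,235:350,::-1],None,fx=6.5,fy=6.5,interpolation=2))
p,d=snap('top','t7.png'); cv2.imwrite('pics/t7c.png',cv2.resize(p[155:250,255:370,::-1],None,fx=6.5,fy=6,interpolation=2))
from rel import *
for x in(-20,-17,-14,-10):
  a=proj('top',J(x,53,70,q))[0]; b=proj('scene',J(x,53,70,q))[0]; print(x,(a-[255,155])*[6.5,6],(b-[235,180])*6.5)
E
```

```text
-20 [272.47820878 317.67387456] [418.17130104 250.17340816]
-17 [271.69436452 312.00936211] [412.87610716 246.8926002 ]
-14 [270.91128137 306.34995048] [407.59342776 243.61951273]
-10 [269.86835409 298.81200231] [400.56925155 239.26736237]
```

View pics/s7c.png

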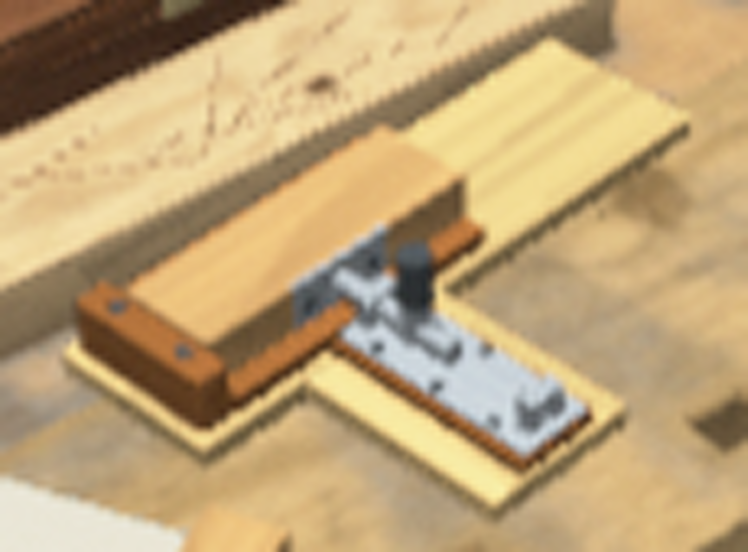

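View pics/t7c.png

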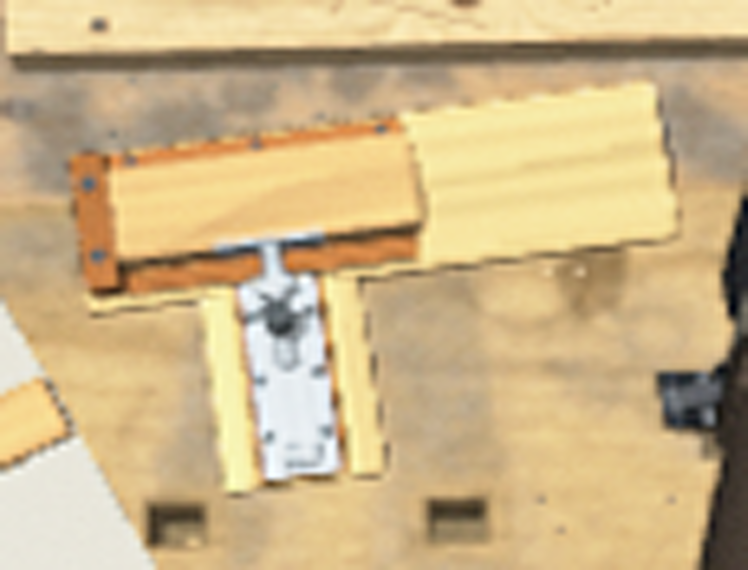

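```bash
python3 - <<'E'
from h import *
print(env.finish_job())
E
```

```text
the job is handed in; nothing more can be done
None
```

I pushed the bar home, pressed the bolt onto the buffer and let go. The job was handed in at about 17 s, and no verdict was given.

- **Bar:** With the fingers shut, I pushed its free end until the hand stopped while the force rose to about 17 N. The hand stood at jig y -36, where it should be with the bar home. The last pictures show no gap at the end stop.
- **Bolt:** I pushed the knob from behind, feeling about 5 N while it slid free. The buffer met it at roughly 38 mm depth. I pressed until the hand felt 14–18 N for about half a second, which puts an estimated 9–13 N on the buffer after friction (up to 15 N if friction was only 3 N). I then backed off slowly.
- **Last check:** The knob is near jig x -17.5, so the bolt tip is about 37–38 mm inside the hole. That is 2–3 mm back from the pressed position, as expected, and well short of the bolt's own travel limit at -10.
- **Disagreements:** The two cameras' fits of the jig differed by 2–3 mm. The hand position alone suggested up to about 15 N on the buffer, while the force reading suggested 9–13 N. The hand also felt 10–12 N upward during the press, which I put down to friction against the knob.
- **Not measured:** I could not measure the force left on the buffer after letting go. I did not measure the pine block, plane or jar again; the arm passed nowhere close to them.

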